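# Seat the mixing cup on the bench mixer

## Robot

A 7-joint arm with a two-finger parallel gripper is mounted at the origin on the work surface. World frame = base frame: x ahead of the robot, y to its left, z up, the work surface at z = 0. Lengths are in m, angles in rad, forces in N, time in s.
With the tool pointing down it reaches from about 0.425 to 0.925 m from the base axis. Payload 6.8 kg.
Tool frame: the origin (TCP) lies at the very end of the fingers, on their centre line; the grasp point (between the pads) lies r.grip_depth behind it (r.grip_depth is the distance from the TCP to the grasp point, in m); z points along the fingers, x is the direction in which the jaws open and shut, and the axes are right-handed (so a half turn about z gives the same grasp; the last joint's range is limited). The gripper opens to 85 mm and grips with 20 to 120 N. Pads are 22 mm wide; open, the fingers measure 114 mm over their backs; the gripper's body (76 mm by 85 mm) begins 54 mm behind the grasp point. The pads swing forward as they close: fully open they stand 13 mm farther back than shut.
Start: joints at [-1.321, 0.477, 0.022, 1.555, -0.011, 1.109, -0.083], TCP at [0.236, 0.632, 0.231] pointing down, gripper open.
Joint ranges: [-2.96, 2.96], [-0.34, 2.1], [-1.41, 1.46], [0.24, 2.44], [-1.37, 4.51], [0.17, 1.92], [-2.96, 2.96]. Speed limits (rad/s): [2.39, 2.39, 3.14, 3.14, 3.14, 3.14, 3.14].

## Interface

Orientations are given as a rotation vector (axis times angle).
In Python, from bench import readout, grab_frame, workorder, r gives the robot as it stands.
- The arm moves only by the shell command python3 -m handwheel 'ROWS' [FORCE]. ROWS is text: rows parted by semicolons, each of 7 numbers parted by spaces: the shift along the tool's x, y, z in mm, then the turn, a rotation vector about the tool's x, y, z in degrees, then the finger opening in mm, from 0 to 85.4. A call has 1 to 12 rows; each row is the pose to reach, as a shift and turn from the pose commanded when the call began, along the tool's axes at that moment; what a row does not reach only later rows make up. A row lasts 1/8 s, in which the tool goes at most 62.5 mm and 10.7 degrees, less where a joint would pass 70% of its speed; a pose out of reach is approached as far as the arm can. A call with a gripper value outside its range is refused whole. The fingers move at their own pace and stop on an object; FORCE is the grip in N (left out, the last holds). Time passes only in rows, so rows that repeat a pose let the fingers close. It gives the time, the measured TCP pose, the force and the opening at its end, in the units of the state.
- readout.get_obs(): the state, without advancing time (a new reading comes with each control period).
- grab_frame(name): name is "side" or "top"; returns a dict with "pixels" (384x512x3 uint8, red, green, blue), "fx", "fy", "cx", "cy" (pixels), "D" ([k1, k2, p1, p2, k3] as OpenCV has them; the pictures are not rectified), "rvec" (rotation vector, rad) and "tvec" (3), from world to camera coordinates, as OpenCV has them. Camera axes: x right, y down, z forward; pixel columns grow to the right and rows downward; lengths in m; the calibration is good to about 2 mm. A picture is of the moment at which its call begins. There is no depth.
- workorder.hand_in(): hands the job in, once; it reports no verdict.
The state is a dict: "clock": time; "joints": joint angles; "qvel": joint speeds; "tau": joint torques, N m; "tcp_pos": TCP position; "orientation": TCP orientation; "contact_force": force on the tool from outside, world axes, zero at the start; "moment": the same for the moment, N m; "grip_width": finger opening in m.
Only numpy, scipy, OpenCV 4.12 (cv2) and the standard library are available. Lean on these libraries where they do the work, as an engineer would, in place of code of your own. Each camera call takes 0.05 s, during which the arm holds its last target.

## Task

Pick the closed pink mixing cup off the bench by its black bar and lower it upright into the conical seat of the grey bench mixer. The hidden drive stops it a few millimetres short, so turn it with light downward pressure until its underside drops over the drive pins and the cup sits fully home in the cone; then let go. Never lean hard on the mixer or wrench the cup round against the pins, and leave the bowl, the tooth model and the bur block alone.

Things in the scene. Friction and masses are not known exactly. Their poses are not given: they have to be found in the camera images.
- cup: closed pink mixing cup, 98 mm high, about 0.3 kg, upright. Origin: centre of its underside, z up. Smooth slippery tapered foot, radius 21 mm at the bottom to 33 mm at height 30 mm (22 degree slope); body radius 36 mm up to height 60; steel lid radius 37, height 60 to 68; on it a black bar grip, 60 mm long along the cup's x, 14 mm thick along y, height 68 to 98
- cup_grip (a point): centre of the cup's bar grip, 85 mm above the cup's underside; axes as the cup's
- cup_cross (a point): centre of the cup's underside (same point as its origin). The underside is hollow (37 mm across, 10 mm deep) and spanned by a flush cross of 6 mm bars along the cup's x and y; the mixer's four drive pins must enter the four quarters between the bars, with about 6 degrees of play to either side
- mixer: grey round bench mixer, fixed, 128 mm across and 54 mm high, with a low white control panel (38 mm high) on its own -x side reaching 95 mm from the axis. Origin: centre of its underside, z up. In its top is a smooth white conical seat that matches the cup's foot, radius 31 mm at the rim (height 54 mm)
- mixer_seat (a point): point on the axis of the conical seat, 30 mm above the bench, where the cup's origin lies when the cup is fully home; axes as the mixer's. The seat insert with its drive is sprung: it yields downward only above about 5 N, then 8 N per mm, 6 mm at most, and comes back
- mixer_pins (a point): point on the seat's axis, 33.5 mm above the bench, level with the tops of the four round, flat-topped brass pins (8.4 mm thick, on a radius of 12 mm, 90 degrees apart) of the stiff drive in the bottom of the seat; the cup does not turn it. Its angle differs every time and is not reported: with pins under the cross the cup stands 3.5 mm too high; at some angle within any quarter turn it drops home
- bowl: pale pink open mixing bowl, 110 mm across, 50 mm high, empty, loose; bystander. Origin: centre of its underside
- model: white plaster tooth model, round base 68 mm across, 27 mm high, loose; bystander. Origin: centre of its underside
- burs: white block 50 x 85 x 22 mm with rows of thin upright burs, up to 60 mm high, loose; bystander. Origin: centre of its underside
Things that resemble listed ones, but are neither listed nor needed, are in the scene too. Leave any blue look-alike of the cup alone.

How it is judged:
On the way, in this order (a step that is already met when the one before it is completed fails the run):
1. the cup is lifted clear of the bench (height (world z) of cup above 0.06 m), for 0.1 s.
2. the cup's foot is nested in the mixer's conical seat, upright (horizontal distance between cup and mixer_seat below 0.005 m and z of cup in the frame of mixer_seat below 0.009 m and angle between cup's own z axis and vertical below 0.12 rad), for 0.1 s.
At the end, for the whole second after the job is handed in: the cup stands released and at rest, fully home in the mixer's cone over the drive pins: its origin within 2.5 mm of the seat's axis and less than 2 mm above the home height, tilted less than 0.06 rad (horizontal distance between cup and mixer_seat below 0.0025 m and z of cup in the frame of mixer_seat between -0.004 and 0.002 m and angle between cup's own z axis and vertical below 0.06 rad and linear speed of cup below 0.01 m/s and contact force between the fingers and cup below 0.1 N); the robot touches nothing.
It fails at once if the cup is pressed on the mixer with more than 30 N (contact force between cup and mixer above 30 N).
It fails at once if the arm or fingers push on the mixer with more than 10 N (contact force between any of the fingers, the arm and mixer above 10 N).
It fails at once if the bowl is moved more than 20 mm (distance of bowl from where it was at the start of the episode above 0.02 m).
It fails at once if the tooth model is moved more than 20 mm (distance of model from where it was at the start of the episode above 0.02 m).
It fails at once if the bur block is moved more than 20 mm (distance of burs from where it was at the start of the episode above 0.02 m).
It also fails if it takes over 48 s, if anything falls off the work surface, if the arm or the gripper's body presses on something with over 40 N, if the wrist force passes 120 N, or if a joint passes its speed limit or range.

## Working session

There is one attempt and no reset: what is moved stays moved. The work goes in short steps, Python scripts to look and compute and a shell command to move; the robot and the scene stay as the last step left them, time stands still between calls to the robot, and variables do not carry over. Pictures are saved under pics/ and viewed, and the job is handed in when it is done.

```bash
ls; mkdir -p pics
python3 - <<'E'
from bench import readout, grab_frame, r
import cv2
print(readout.get_obs()); print(r.grip_depth)
for n in ("side","top"):
    f=grab_frame(n); cv2.imwrite(f"pics/{n}0.png",f["pixels"][:,:,::-1])
    print(n,{k:v for k,v in f.items() if k!="pixels"})
E
```

```text
pics
{'clock': 0.0, 'joints': array([-1.3210705 ,  0.4778329 ,  0.02235218,  1.55648491, -0.01150243,
        1.10929743, -0.08309759]), 'qvel': array([-0.00027691,  0.00087451, -0.00195773, -0.00035655,  0.00118209,
        0.00032055,  0.00028268]), 'tau': array([ 3.74323299e-04, -5.96459806e+01,  1.60760779e+00, -2.81204367e+01,
        1.23822363e-02,  9.16788296e-03, -2.67466032e-05]), 'tcp_pos': array([0.23621925, 0.63166464, 0.23028985]), 'orientation': array([ 2.58031576e+00,  1.78998706e+00, -2.30587706e-03]), 'contact_force': array([ 0.11174018, -0.70472763,  0.92023917]), 'moment': array([ 0.03153613, -0.00744849, -0.03692019]), 'grip_width': 0.08530259798049011}
0.0187
side {'fx': 367.10338194945126, 'fy': 367.10338194945126, 'cx': 247.72275323094996, 'cy': 188.76637500861833, 'D': array([-0.02676277,  0.        ,  0.        ,  0.        ,  0.        ]), 'rvec': array([ 0.79241359, -2.32818223,  1.39142714]), 'tvec': array([0.43125435, 0.24902578, 0.48592584])}
top {'fx': 469.17899583679156, 'fy': 469.17899583679156, 'cx': 253.18589371788127, 'cy': 184.41114266762304, 'D': array([0.00898578, 0.        , 0.        , 0.        , 0.        ]), 'rvec': array([ 2.14714271, -2.16973699,  0.10167449]), 'tvec': array([-0.00741443,  0.55179844,  0.96616821])}
```

View pics/side0.png

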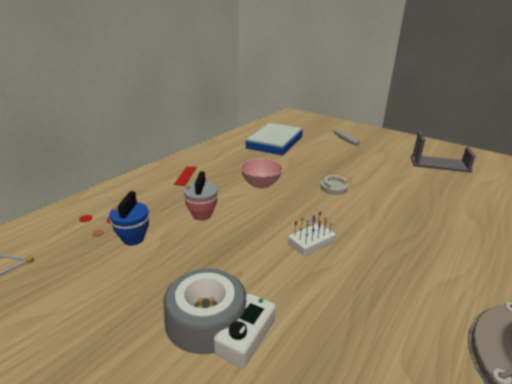

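View pics/top0.png

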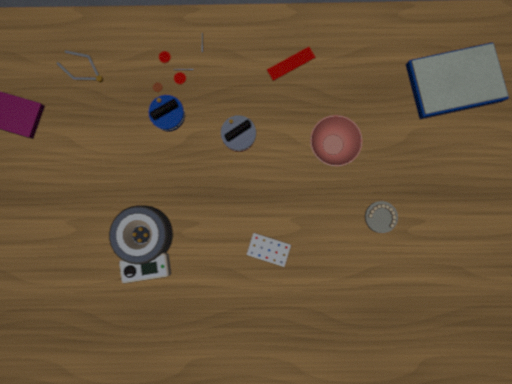

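The side view shows the pink cup at about (201,200), the mixer at (205,305) with its panel at (247,327), and the blue look-alike at (130,220). The top view shows the cup's lid at (238,133) with the bar on it, the mixer at (140,235) with brass pins visible, and the panel at (145,268). Next I'll measure these.

```bash
cat > h.py <<'E'
import numpy as np, cv2
from bench import readout, grab_frame, r
def K(f): return np.array([[f["fx"],0,f["cx"]],[0,f["fy"],f["cy"]],[0,0,1.]])
def proj(f,P): return cv2.projectPoints(np.float64(P).reshape(-1,1,3),f["rvec"],f["tvec"],K(f),f["D"])[0].reshape(-1,2)
def cast(f,uv,z):
    n=cv2.undistortPoints(np.float64(uv).reshape(-1,1,2),K(f),f["D"]).reshape(-1,2)
    R=cv2.Rodrigues(f["rvec"])[0]; C=-R.T@np.ravel(f["tvec"])
    d=np.c_[n,np.ones(len(n))]@R
    return C+d*((z-C[2])/d[:,2])[:,None]
E
python3 - <<'E'
from h import *
f=grab_frame("top"); im=f["pixels"][:,:,::-1]
for nm,(u,v,w) in {"cup":(238,133,32),"mix":(140,240,48)}.items():
    c=im[v-w:v+w,u-w:u+w]; cv2.imwrite(f"pics/z_{nm}.png",cv2.resize(c,(576,576),interpolation=cv2.INTER_CUBIC))
s=grab_frame("side"); cv2.imwrite("pics/z_side.png",cv2.resize(s["pixels"][160:370,150:290,::-1],(400,600),interpolation=cv2.INTER_CUBIC))
for n,g in(("top",f),("side",s)):
    R=cv2.Rodrigues(g["rvec"])[0];print(n,-R.T@np.ravel(g["tvec"]))
g=f["pixels"].astype(int)
# bar: dark in cup crop
m=(g.max(2)<60).astype(np.uint8); 
n,l,st,ce=cv2.connectedComponentsWithStats(m)
for i in range(1,n):
    if st[i,4]>15: print("dark",st[i],ce[i])
for (u,v) in [(238,133),(140,235),(150,268),(336,140),(268,250),(381,217),(167,112)]:
    print((u,v),g[v,u],cast(f,(u,v),0.05)[0])
E
```

```text
top [ 0.44340838 -0.02726621  1.02012894]
side [0.16261643 0.50950314 0.44506238]
dark [406  61  98  58 336] [431.41666667  96.87797619]
dark [150  99  28  21 270] [163.76296296 109.18888889]
dark [ 30 104  15  34 147] [ 36.70748299 120.67346939]
dark [225 120  26  22 242] [237.62396694 130.29338843]
dark [168 122  15   9  22] [175.72727273 127.13636364]
dark [118 206  55  68 630] [156.57777778 239.21269841]
dark [133 227  16  16 138] [141.02173913 234.27536232]
dark [124 266  12  11  87] [129.55172414 270.34482759]
(238, 133) [12  6  5] [0.65878673 0.01746282 0.05      ]
(140, 235) [34 37 45] [0.44719459 0.22097461 0.05      ]
(150, 268) [28 39 30] [0.37986583 0.19930129 0.05      ]
(336, 140) [142 102  95] [ 0.64115103 -0.18792111  0.05      ]
(268, 250) [ 84 100 130] [ 0.41406519 -0.04250805  0.05      ]
(381, 217) [103 103  97] [ 0.47918022 -0.27544815  0.05      ]
(167, 112) [ 9  7 27] [0.70604946 0.167837   0.05      ]
```

View pics/z_cup.png

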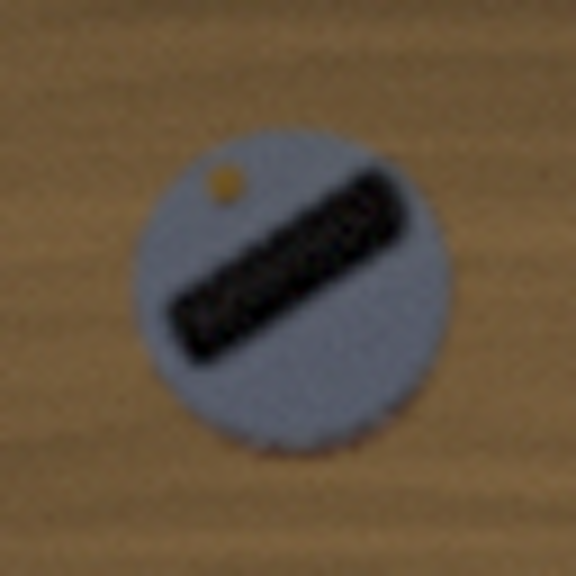

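View pics/z_mix.png

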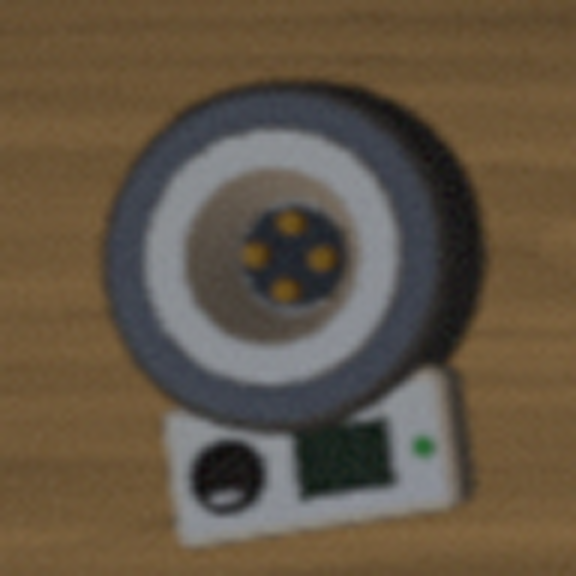

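View pics/z_side.png

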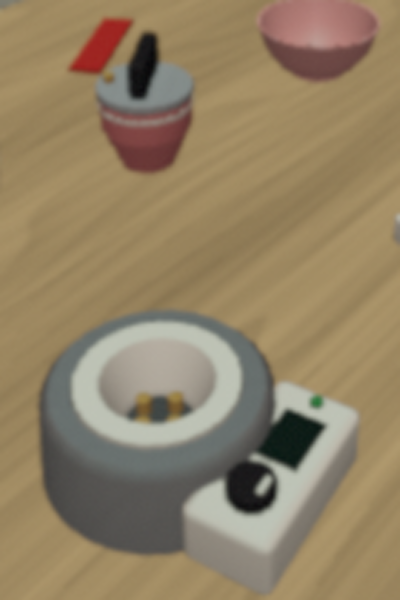

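Both zooms are clear. The bar runs diagonally across the lid, with a brass dot beside it. The four pin tops lie at crop pixels (291,222), (321,258), (285,290) and (254,255). I'll fit these precisely.

```bash
cat > m.py <<'E'
from h import *
f=grab_frame("top"); s=grab_frame("side")
def sub(mask,pt,rad):
    yy,xx=np.mgrid[:384,:512]; return mask&((xx-pt[0])**2+(yy-pt[1])**2<rad**2)
def circ(P):
    A=np.c_[2*P[:,:2],np.ones(len(P))]; c=np.linalg.lstsq(A,(P[:,:2]**2).sum(1),rcond=None)[0]
    return c[:2],np.sqrt(c[2]+c[:2]@c[:2])
def edge(mask):
    cs=cv2.findContours(mask.astype(np.uint8),cv2.RETR_EXTERNAL,cv2.CHAIN_APPROX_NONE)[0]
    return max(cs,key=cv2.contourArea).reshape(-1,2)
g=f["pixels"].astype(int); R,G,B=g[...,0],g[...,1],g[...,2]
# bar
bar=sub(g.max(2)<48,(238,131),18); e=edge(bar); 
P=cast(f,e,0.098); (c,wh,a)=cv2.minAreaRect((P[:,:2]*1000).astype(np.float32)); print("bar",c,wh,a)
P=cast(f,np.argwhere(bar)[:,::-1],0.098)[:,:2]; w=np.linalg.svd(P-P.mean(0))[2][0]
print("bar mean",P.mean(0),"angle",np.degrees(np.arctan2(w[1],w[0]))%180)
# lid: bluish or dark
lid=sub((B>R)|(g.max(2)<48),(238,133),24); lid=cv2.morphologyEx(lid.astype(np.uint8),cv2.MORPH_CLOSE,np.ones((5,5)))
e=edge(lid); print("lid",circ(cast(f,e,0.068)))
# pins
pin=sub((R-B>15)&(R>50),(141,235),9)
yy,xx=np.mgrid[:384,:512]; wt=np.where(sub(np.ones_like(pin),(141,235),10),np.clip(R-B-5,0,None),0)
seeds=[(92+u/6,192+v/6) for u,v in((291,222),(321,258),(285,290),(254,255))]
c=[]
for u,v in seeds:
    for _ in range(3):
        k=wt*np.exp(-((xx-u)**2+(yy-v)**2)/(2*1.6**2)); u,v=(k*xx).sum()/k.sum(),(k*yy).sum()/k.sum()
    c.append((u,v))
P=cast(f,c,0.0335)[:,:2]; m=P.mean(0); d=P-m
print("pins",np.round(c,2).tolist(),m,np.linalg.norm(d,axis=1),np.degrees(np.arctan2(d[:,1],d[:,0]))%90)
E
python3 m.py
python3 - <<'E'
from h import *
f=grab_frame("top");s=grab_frame("side")
import m
for f_,lo in((f,None),):
    g=f_["pixels"].astype(int); mx=g.max(2); print(g[235,100:185].tolist())
E
```

```text
bar (653.5004272460938, 16.337677001953125) (15.82524299621582, 57.43175506591797) 33.55970764160156
bar mean [0.65368329 0.01619861] angle 123.74897371974441
lid (array([0.65586104, 0.01673345]), np.float64(0.03472240502055256))
pins [[140.12, 228.68], [145.28, 234.68], [139.16, 239.95], [134.02, 234.02]] [0.44867022 0.22596736] [0.0118134  0.01189478 0.01172397 0.01187821] [86.08218765 85.85699773 86.00125413 86.2880893 ]
bar (653.8174438476562, 15.859844207763672) (15.82524299621582, 58.578643798828125) 33.55970764160156
bar mean [0.6538456  0.01602517] angle 123.8144830242457
lid (array([0.65578793, 0.01674673]), np.float64(0.03469018967377353))
pins [[140.11, 228.69], [145.31, 234.71], [139.15, 239.97], [134.02, 234.03]] [0.44862992 0.22596424] [0.01182174 0.01194926 0.01173037 0.01187218] [86.23707092 85.7840965  85.86240353 86.22334149]
[[109, 85, 54], [110, 86, 57], [109, 86, 50], [111, 88, 58], [111, 87, 58], [113, 88, 58], [111, 86, 56], [110, 86, 55], [96, 77, 55], [72, 63, 51], [59, 60, 64], [62, 64, 75], [64, 68, 78], [63, 69, 81], [62, 64, 74], [78, 80, 87], [109, 112, 
[... 311 characters left out ...]
, 36], [37, 37, 46], [33, 36, 41], [32, 37, 41], [33, 34, 44], [44, 42, 46], [76, 63, 44], [98, 76, 33], [109, 82, 31], [97, 73, 28], [75, 55, 27], [46, 40, 34], [59, 56, 53], [93, 86, 81], [111, 107, 101], [132, 130, 131], [137, 141, 146], [140, 143, 149], [137, 141, 145], [140, 142, 149], [129, 130, 133], [102, 102, 106], [69, 71, 81], [61, 68, 76], [62, 68, 78], [60, 66, 77], [60, 67, 74], [57, 58, 67], [47, 46, 45], [39, 37, 33], [28, 26, 26], [29, 29, 24], [30, 29, 28], [24, 21, 24], [29, 25, 25], [56, 47, 36], [83, 66, 43], [103, 80, 50], [108, 87, 56], [104, 82, 51], [105, 82, 51], [105, 83, 54], [104, 82, 51], [105, 83, 52], [104, 82, 51], [103, 80, 51], [107, 84, 50], [110, 86, 56]]
```

The pins come out at radius 11.8 mm, against 12 mm given, with their phase at 86° (mod 90). The cup's x axis should therefore end at 41° or 131°. The bar is at 123.8°, so it needs about +7°. I'll cross-check the positions and work out the first move.

```bash
cat >> h.py <<'E'
from scipy.spatial.transform import Rotation as Ro
def goal(p,az):
    o=readout.get_obs(); R=Ro.from_rotvec(o["orientation"]); a=np.radians(az)
    x=np.array([np.cos(a),np.sin(a),0]);z=np.array([0,0,-1.]);T=Ro.from_matrix(np.c_[x,np.cross(z,x),z])
    print("shift mm",np.round(R.inv().apply(np.array(p)-o["tcp_pos"])*1000,1),"turn deg",np.round(np.degrees((R.inv()*T).as_rotvec()),2),"t",o["clock"],"F",np.round(o["contact_force"],1),"w",o["grip_width"])
E
python3 - <<'E'
from h import *
import m
from m import circ,edge,sub,f,s,g
# white insert ring outer/inner edges & grey outer at z=.054
w=sub(g.min(2)>100,(138,235),24).astype(np.uint8)
cs,h=cv2.findContours(w,cv2.RETR_CCOMP,cv2.CHAIN_APPROX_NONE)
for c in cs:
    if cv2.contourArea(c)>300: print("ring",circ(cast(f,c.reshape(-1,2),.054)))
# side triangulation of bar top and pins region: predicted pixels of my estimates
gs=s["pixels"].astype(int)
q=proj(s,[[.655,.0165,.083],[.4486,.226,.0335],[.4486,.226,.054],[.655,.0165,.068]]);print(np.round(q,1))
b=sub(gs.max(2)<60,(201,183),16); print("side bar mean",np.argwhere(b)[:,::-1].mean(0),b.sum())
u=np.float64([[.655,.0165,.083]]); 
w=sub(gs.min(2)>150,(205,298),45).astype(np.uint8)
cs,h=cv2.findContours(w,cv2.RETR_CCOMP,cv2.CHAIN_APPROX_NONE)
for c in cs:
    if cv2.contourArea(c)>200: print("side ring",circ(cast(s,c.reshape(-1,2),.054)))
goal([.655,.0165,.2],33.8)
E
```

```text
bar (653.8174438476562, 15.859844207763672) (15.82524299621582, 58.578643798828125) 33.55970764160156
bar mean [0.65391898 0.01589492] angle 123.92781772113288
lid (array([0.65583413, 0.01668003]), np.float64(0.034670106629618044))
pins [[140.11, 228.71], [145.31, 234.67], [139.15, 239.98], [134.05, 234.06]] [0.44861994 0.22594417] [0.01179903 0.01193881 0.01175516 0.01182922] [86.35842463 86.22822587 85.82437302 86.44196246]
ring (array([0.44874718, 0.22669273]), np.float64(0.042501177337364845))
ring (array([0.44856834, 0.22702371]), np.float64(0.030171099898118104))
[[200.7 182.8]
 [206.  303. ]
 [205.4 292.8]
 [201.1 189. ]]
side bar mean [199.58389262 182.75838926] 149
side ring (array([0.45026429, 0.22617519]), np.float64(0.042563071759782474))
side ring (array([0.44784068, 0.22949923]), np.float64(0.025929165685576225))
shift mm [-430.1  607.7   31.3] turn deg [ 0.   0.  35.7] t 0.6 F [-0.3 -0.   0.5] w 0.08541848921169111
```

Both views agree: mixer axis at about (0.449, 0.226) and cup at about (0.655, 0.016). Moving above the cup.

```bash
python3 -m handwheel '-60 85 5 0 0 8 50;-120 170 10 0 0 16 50;-180 255 15 0 0 24 50;-240 340 20 0 0 32 50;-300 425 30 0 0 35.7 50;-360 510 31 0 0 35.7 50;-430 607.7 31 0 0 35.7 50;-430 607.7 31 0 0 35.7 50;-430 607.7 31 0 0 35.7 50;-430 607.7 31 0 0 35.7 50;-430 607.7 31 0 0 35.7 50;-430 607.7 31 0 0 35.7 50' 30
python3 -c "
from h import *
goal([.655,.0163,.073],33.8)
for n in('side','top'): cv2.imwrite('pics/%s1.png'%n,grab_frame(n)['pixels'][:,:,::-1])"
```

```text
clock: 2.1
tcp_pos: [0.6561, 0.0147, 0.2005]
orientation: [3.006, 0.913, 0.001]
contact_force: [0.9, 0.4, 0.1]
grip_width: 0.0501
shift mm [ -0.2  -2.  127.5] turn deg [ 0.01 -0.03 -0.02] t 2.1 F [0.9 0.4 0.1] w 0.050119256242037453
```

View pics/side1.png

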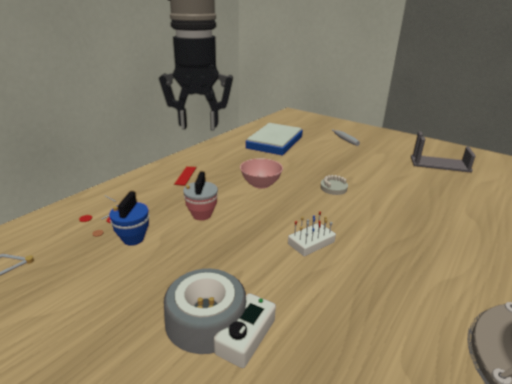

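The gripper is above the cup, with its fingers at about (198,122) in the image and the bar at (200,183). Lowering.

```bash
python3 -m handwheel '0 -2 40 0 0 0 50;0 -2 80 0 0 0 50;0 -2 105 0 0 0 50;0 -2 118 0 0 0 50;0 -2 127 0 0 0 50;0 -2 127 0 0 0 50;0 -2 127 0 0 0 50' 30
python3 -c "
from h import *
goal([.655,.0163,.073],33.8)
cv2.imwrite('pics/s2.png',cv2.resize(grab_frame('side')['pixels'][90:240,130:280,::-1],(600,600)))"
```

```text
clock: 3.08
tcp_pos: [0.6546, 0.0184, 0.0743]
orientation: [3.006, 0.913, 0.003]
contact_force: [-0.9, -0.1, -0.8]
grip_width: 0.0501
shift mm [-0.8  1.9  1.3] turn deg [ 0.04 -0.09 -0.  ] t 3.075 F [-0.9 -0.1 -0.8] w 0.05010499148749389
```

View pics/s2.png

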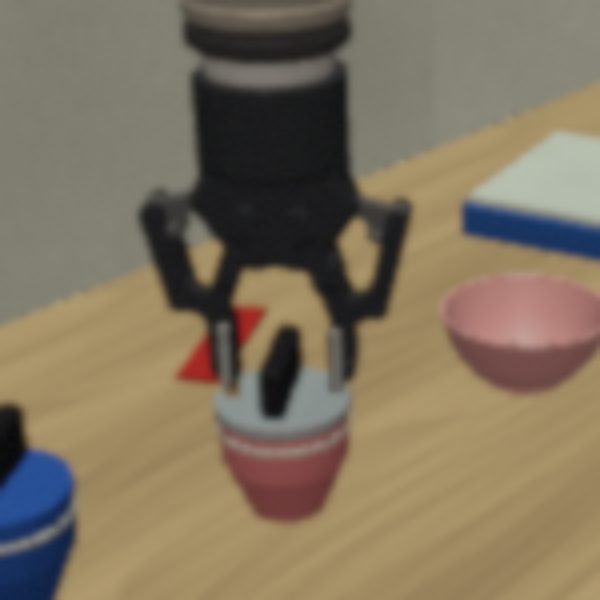

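The fingers straddle the bar. The earlier 2 mm offset was only settling, so I'll move back by that and close.

```bash
python3 -m handwheel '0 2 1 0 0 0 50;0 2 1 0 0 0 10;0 2 1 0 0 0 10;0 2 1 0 0 0 10;0 2 1 0 0 0 10;0 2 1 0 0 0 10;0 2 1 0 0 0 10;0 2 1 0 0 0 10' 40
python3 -c "
from h import *
goal([.655,.0163,.073],33.8);print(readout.get_obs()['tcp_pos'])
cv2.imwrite('pics/s3.png',cv2.resize(grab_frame('side')['pixels'][90:240,130:280,::-1],(600,600)))"
```

```text
clock: 4.12
tcp_pos: [0.655, 0.0168, 0.0723]
orientation: [-3.006, -0.913, -0.0]
contact_force: [0.2, -0.2, -1.3]
grip_width: 0.0133
shift mm [-0.3  0.4 -0.7] turn deg [-0.01 -0.    0.  ] t 4.125 F [ 0.2 -0.2 -1.3] w 0.013337155244095377
[0.65502522 0.01676989 0.0722639 ]
```

View pics/s3.png

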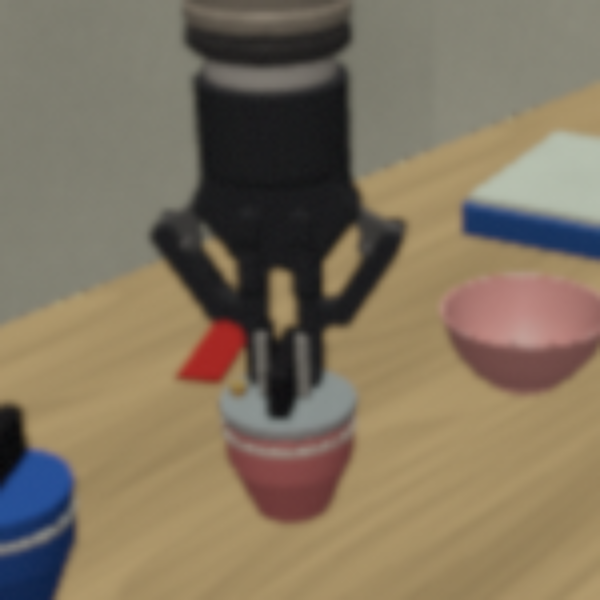

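Gripped at 13.3 mm width. Lifting.

```bash
python3 -m handwheel '0 0 -10 0 0 0 10;0 0 -30 0 0 0 10;0 0 -60 0 0 0 10;0 0 -100 0 0 0 10;0 0 -110 0 0 0 10;0 0 -110 0 0 0 10;0 0 -110 0 0 0 10' 40
python3 -c "
from h import *
goal([.449,.2263,.182],41)"
```

```text
clock: 5.05
tcp_pos: [0.6538, 0.0168, 0.1806]
orientation: [-3.005, -0.913, 0.005]
contact_force: [-0.4, -0.4, -3.3]
grip_width: 0.0134
shift mm [ -53.6 -288.1   -0.8] turn deg [-0.09  0.14 -7.19] t 5.05 F [-0.4 -0.4 -3.3] w 0.013414944683144598
```

The wrist reads −3.3 N, which matches the cup's weight. Carrying it over to the mixer.

```bash
python3 -m handwheel '-9 -48 0 0 0 -2 10;-18 -96 0 0 0 -4 10;-27 -144 0 0 0 -6 10;-36 -192 0 0 0 -7.2 10;-45 -240 0 0 0 -7.2 10;-53.6 -288 0 0 0 -7.2 10;-53.6 -288 0 0 0 -7.2 10;-53.6 -288 0 0 0 -7.2 10;-53.6 -288 0 0 0 -7.2 10;-53.6 -288 0 0 0 -7.2 10;-53.6 -288 0 0 0 -7.2 10;-53.6 -288 0 0 0 -7.2 10' 40
python3 - <<'E'
from h import *
goal([.449,.2263,.182],41);print(readout.get_obs()['tcp_pos'])
for n in('side','top'):
    f=grab_frame(n);cv2.imwrite('pics/%s4.png'%n,f['pixels'][:,:,::-1])
    print(n,np.round(proj(f,[[.449,.2263,.109],[.449,.2263,.139],[.449,.2263,.169]]),1))
E
```

```text
clock: 6.55
tcp_pos: [0.4504, 0.2259, 0.1823]
orientation: [2.943, 1.099, 0.0]
contact_force: [0.4, 0.0, -2.5]
grip_width: 0.0131
shift mm [-0.8 -1.2  0.3] turn deg [ 0.    0.   -0.03] t 6.55 F [ 0.4  0.  -2.5] w 0.013126794675842117
[0.45041311 0.22593574 0.18227317]
side [[203.3 263.6]
 [202.3 246.3]
 [201.3 227.9]]
top [[129.5 234.1]
 [125.1 234. ]
 [120.3 233.9]]
```

View pics/side4.png

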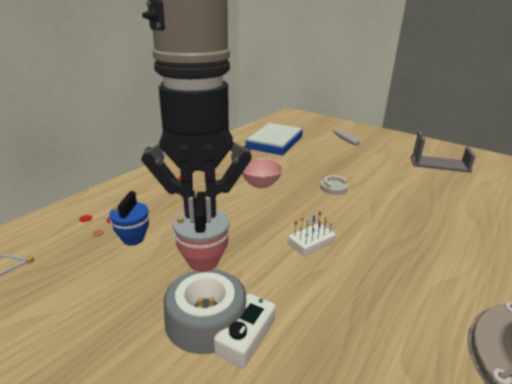

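View pics/top4.png

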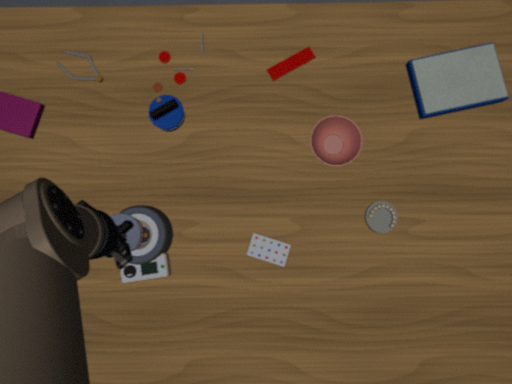

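The cup hangs upright over the seat in the side view, with its foot at about (204,268). I'll check how well it is centred.

Run:
```python
from h import *
o=readout.get_obs(); p=o["tcp_pos"]; zc=p[2]-.0723
s=grab_frame("side"); g=s["pixels"].astype(int)
yy,xx=np.mgrid[:384,:512]
pk=(g[...,0]-g[...,1]>35)&(abs(xx-203)<40)&(yy>225)&(yy<275)
for v in range(234,272,4):
    u=np.where(pk[v])[0]
    if len(u): print(v,u.min(),u.max(),(u.min()+u.max())/2)
def sil(c,z,r):
    t=np.linspace(0,2*np.pi,200);return proj(s,np.c_[c[0]+r*np.cos(t),c[1]+r*np.sin(t),0*t+z])
for h,rr in((0,.021),(.03,.036),(.055,.036)):
    q=sil(p,zc+h,rr); print("pred h",h,q.min(0),q.max(0),(q.min(0)+q.max(0))[0]/2)
```

```text
234 225 225 225.0
238 179 221 200.0
242 176 227 201.5
246 177 226 201.5
250 179 223 201.0
254 182 221 201.5
258 184 219 201.5
262 187 217 202.0
266 190 215 202.5
270 196 207 201.5
pred h 0 [187.48589867 253.07282878] [217.81753344 272.78279359] 202.65171605501862
pred h 0.03 [174.70428565 229.95569574] [228.30559517 262.64558286] 201.50494040924036
pred h 0.055 [173.11913132 215.30164483] [228.0750883  246.83928488] 200.59710980622827
```

Predicted and seen edges agree to about 1 px. Lowering to about 10 mm above home.

```bash
python3 -m handwheel '-0.8 -1.2 25 0 0 0 10;-0.8 -1.2 45 0 0 0 10;-0.8 -1.2 58 0 0 0 10;-0.8 -1.2 66 0 0 0 10;-0.8 -1.2 70 0 0 0 10;-0.8 -1.2 70 0 0 0 10;-0.8 -1.2 70 0 0 0 10;-0.8 -1.2 70 0 0 0 10' 40
python3 -c "
from h import *
goal([.449,.2263,.1023],41);print(readout.get_obs()['moment'])"
```

```text
clock: 7.7
tcp_pos: [0.4491, 0.2267, 0.1127]
orientation: [-2.942, -1.1, -0.001]
contact_force: [-0.0, 0.7, -2.7]
grip_width: 0.0131
shift mm [-0.4  0.2 10.4] turn deg [ 0.   -0.05 -0.  ] t 7.7 F [-0.   0.7 -2.7] w 0.0130726017427007
[ 0.02737938  0.02929972 -0.02066329]
```

```bash
python3 -m handwheel '0 0 2 0 0 0 10;0 0 4 0 0 0 10;0 0 5 0 0 0 10;0 0 6 0 0 0 10;0 0 6 0 0 0 10;0 0 6 0 0 0 10' 40
python3 -c "
from h import *
goal([.449,.2263,.1023],41);print(readout.get_obs()['moment'])"
```

```text
clock: 8.45
tcp_pos: [0.4489, 0.2266, 0.1063]
orientation: [2.943, 1.1, 0.0]
contact_force: [0.5, -0.9, -3.4]
grip_width: 0.0132
shift mm [-0.1  0.3  4. ] turn deg [ 0. -0. -0.] t 8.45 F [ 0.5 -0.9 -3.4] w 0.01320761468416065
[ 0.02130142  0.05024724 -0.00576709]
```

No contact yet. Continuing in small steps through the pin height.

```bash
python3 -m handwheel '0 0 0.7 0 0 0 10;0 0 1.4 0 0 0 10;0 0 1.4 0 0 0 10;0 0 1.4 0 0 0 10' 40
python3 -m handwheel '0 0 0.5 0 0 0 10;0 0 1 0 0 0 10;0 0 1 0 0 0 10;0 0 1 0 0 0 10' 40
python3 -c "
from h import *
goal([.449,.2263,.1023],41);print(readout.get_obs()['moment'])"
```

```text
clock: 8.95
tcp_pos: [0.449, 0.2267, 0.1049]
orientation: [-2.943, -1.1, -0.0]
contact_force: [0.5, 1.1, -3.4]
grip_width: 0.0131
clock: 9.45
tcp_pos: [0.4491, 0.2269, 0.104]
orientation: [-2.942, -1.1, -0.001]
contact_force: [1.3, 2.5, -3.5]
grip_width: 0.0133
shift mm [-0.4  0.4  1.7] turn deg [-0.   -0.04  0.  ] t 9.45 F [ 1.3  2.5 -3.5] w 0.013257823464568882
[ 0.42049603 -0.24353473  0.04400888]
```

The cup is already past the 3.5 mm pin-stop height with little vertical load. The small sideways push from the cone points to +x/+y, so I'll follow it and carry on down.

```bash
python3 -m handwheel '0.7 -0.3 0 0 0 0 10;0.7 -0.3 0 0 0 0 10;0.7 -0.3 0.5 0 0 0 10;0.7 -0.3 0.5 0 0 0 10' 40
python3 -m handwheel '0 0 0.5 0 0 0 10;0 0 0.5 0 0 0 10;0 0 1 0 0 0 10;0 0 1 0 0 0 10' 40
python3 -c "
from h import *
goal([.449,.2263,.1023],41);print(readout.get_obs()['moment'])"
```

```text
clock: 9.95
tcp_pos: [0.4492, 0.2272, 0.1034]
orientation: [2.943, 1.1, -0.0]
contact_force: [0.5, 0.6, -3.2]
grip_width: 0.0132
clock: 10.45
tcp_pos: [0.4494, 0.2275, 0.1025]
orientation: [-2.942, -1.1, -0.001]
contact_force: [2.0, 2.4, -3.1]
grip_width: 0.0132
shift mm [-1.   0.6  0.2] turn deg [-0.   -0.03  0.  ] t 10.45 F [ 2.   2.4 -3.1] w 0.013221675426147382
[ 0.43833107 -0.25929178  0.00226938]
```

```bash
python3 -m handwheel '0.8 0 0 0 0 0 10;0.8 0 0 0 0 0 10;0.8 0 0.5 0 0 0 10;0.8 0 0.5 0 0 0 10' 40
python3 -m handwheel '0 0 0.5 0 0 0 10;0 0 0.5 0 0 0 10;0 0 0.5 0 0 0 10' 40
python3 - <<'E'
from h import *
goal([.449,.2263,.1023],41);print(readout.get_obs()['moment'])
f=grab_frame('side');cv2.imwrite('pics/s5.png',cv2.resize(f['pixels'][190:370,140:290,::-1],(500,600)))
E
```

```text
clock: 10.95
tcp_pos: [0.4496, 0.2277, 0.1021]
orientation: [-2.943, -1.1, 0.001]
contact_force: [-1.2, 0.5, 2.3]
grip_width: 0.0134
clock: 11.32
tcp_pos: [0.4497, 0.2277, 0.1017]
orientation: [-2.943, -1.1, 0.0]
contact_force: [-2.1, -0.0, 4.6]
grip_width: 0.0133
shift mm [-1.4  0.6 -0.6] turn deg [-0.02  0.01 -0.01] t 11.325 F [-2.1 -0.   4.6] w 0.013329029863210582
[-0.06143218  0.64427596 -0.01952117]
```

View pics/s5.png

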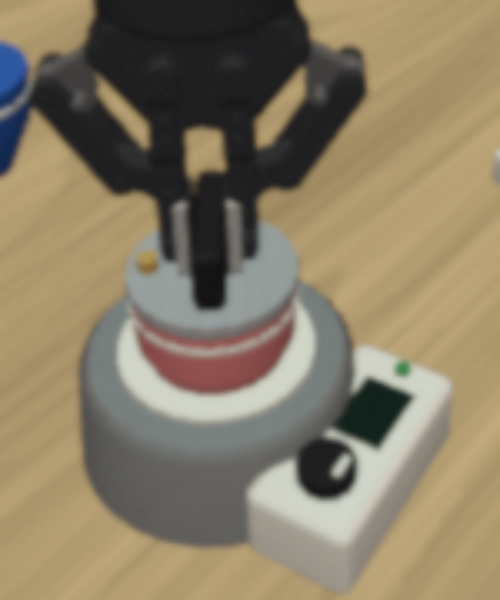

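Vertical contact builds exactly at the predicted home height (TCP 0.102), about 4 mm below where the pins would have stopped it. The picture shows the cup's body sunk into the seat and upright. Releasing and retreating.

```bash
python3 -m handwheel '0 0 0 0 0 0 45;0 0 0 0 0 0 45;0 0 0 0 0 0 45;0 0 0 0 0 0 45;0 0 -20 0 0 0 45;0 0 -60 0 0 0 45;0 0 -110 0 0 0 45;0 0 -110 0 0 0 45;0 0 -110 0 0 0 45;0 0 -110 0 0 0 45'
python3 -m handwheel '0 -60 -20 0 0 0 45;0 -120 -20 0 0 0 45;0 -180 -20 0 0 0 45;0 -230 -20 0 0 0 45;0 -230 -20 0 0 0 45;0 -230 -20 0 0 0 45;0 -230 -20 0 0 0 45'
python3 - <<'E'
from h import *
f=grab_frame('side');cv2.imwrite('pics/s6.png',cv2.resize(f['pixels'][190:370,140:290,::-1],(500,600)))
cv2.imwrite('pics/s6f.png',f['pixels'][:,:,::-1])
t=grab_frame('top');cv2.imwrite('pics/t6.png',t['pixels'][:,:,::-1])
E
```

```text
clock: 12.62
tcp_pos: [0.449, 0.2273, 0.2101]
orientation: [2.942, 1.1, -0.004]
contact_force: [-0.2, 0.2, 0.1]
grip_width: 0.0449
clock: 13.5
tcp_pos: [0.3, 0.4, 0.2309]
orientation: [2.943, 1.096, -0.001]
contact_force: [-0.6, -0.2, -1.6]
grip_width: 0.0448
```

View pics/s6.png

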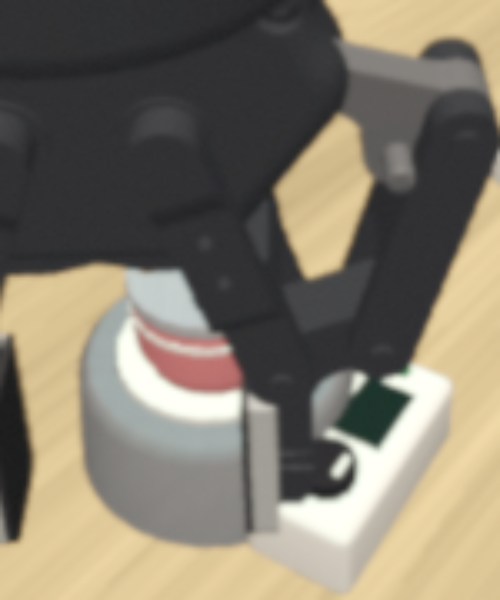

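View pics/t6.png

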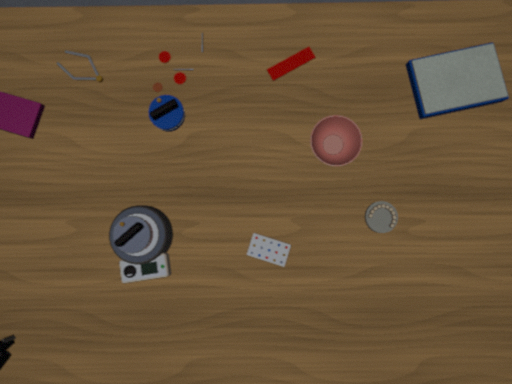

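The top view is clear: the cup is in the seat at about (130,235) and the bystanders are undisturbed. The gripper blocks the side camera, so I'll move it behind the mixer at height.

```bash
python3 -m handwheel '0 60 -10 0 0 0 45;0 120 -20 0 0 0 45;0 180 -20 0 0 0 45;0 240 -20 0 0 0 45;0 300 -20 0 0 0 45;0 360 -20 0 0 0 45;0 420 -20 0 0 0 45;0 480 -20 0 0 0 45;0 480 -20 0 0 0 45;0 480 -20 0 0 0 45;0 480 -20 0 0 0 45'
cat > chk.py <<'E'
from h import *
from m import circ,edge,sub
s=grab_frame('side');cv2.imwrite('pics/s7.png',cv2.resize(s['pixels'][190:370,140:290,::-1],(500,600)))
t=grab_frame('top');g=t['pixels'].astype(int);cv2.imwrite('pics/t7.png',cv2.resize(t['pixels'][190:280,90:190,::-1],(600,540),interpolation=cv2.INTER_CUBIC))
bar=sub(g.max(2)<45,(130,235),17);P=cast(t,np.argwhere(bar)[:,::-1],.128)[:,:2];w=np.linalg.svd(P-P.mean(0))[2][0]
print("bar",bar.sum(),P.mean(0),np.degrees(np.arctan2(w[1],w[0]))%180)
for n,f in(("side",s),("top",t)):
    for dz in(0,.0035):
        a=np.linspace(0,6.2832,100);C=lambda r,z:proj(f,np.c_[.449+r*np.cos(a),.2265+r*np.sin(a),0*a+z+dz])
        q=C(.037,.098);b=np.radians(131);d=np.array([np.cos(b),np.sin(b)])*.03
        e=proj(f,[[.449+k*d[0],.2265+k*d[1],.128+dz] for k in(-1,1)])
        print(n,dz,"lid box",np.round(q.min(0),1),np.round(q.max(0),1),"bar ends",np.round(e,1).tolist())
gs=s['pixels'].astype(int)
lid=sub((gs[...,2]>=gs[...,0]-8)&(gs.max(2)<175),(203,272),27)
for u in range(185,222,4): print(u,np.where(lid[:,u])[0][[0,-1]] if lid[:,u].any() else None,end=' ')
E
python3 chk.py
```

```text
clock: 14.98
tcp_pos: [0.6131, 0.0405, 0.2513]
orientation: [-2.941, -1.103, 0.0]
contact_force: [0.3, 0.4, 0.6]
grip_width: 0.0453
bar (653.7425537109375, 29.75799560546875) (18.656455993652344, 67.78074645996094) 86.7180404663086
bar mean [0.65098502 0.0266476 ] angle 7.196111398334608
lid (array([0.65203538, 0.00906929]), np.float64(0.0381606592166274))
pins [[140.54, 229.17], [145.44, 235.01], [139.63, 240.34], [134.72, 234.46]] [0.44779844 0.22503383] [0.0116556  0.01129768 0.01168436 0.01131165] [86.26234821 86.61297014 86.33152818 86.46694268]Traceback (most recent call last):
  File "chk.py", line 5, in <module>
    bar=sub(g.max(2)<45,(130,235),17);P=cast(t,np.argwhere(bar)[:,::-1],.128)[:,:2];w=np.linalg.svd(P-P.mean(0))[2][0]
                                        ~~~~^^^^^^^^^^^^^^^^^^^^^^^^^^^^^^^^^
  File "h.py", line 6, in cast
    n=cv2.undistortPoints(np.float64(uv).reshape(-1,1,2),K(f),f["D"]).reshape(-1,2)
      ~~~~~~~~~~~~~~~~~~~^^^^^^^^^^^^^^^^^^^^^^^^^^^^^^^^^^^^^^^^^^^^
cv2.error: OpenCV(4.12.0) /io/opencv/modules/calib3d/src/undistort.dispatch.cpp:347: error: (-215:Assertion failed) CV_IS_MAT(_src) && CV_IS_MAT(_dst) && (_src->rows == 1 || _src->cols == 1) && (_dst->rows == 1 || _dst->cols == 1) && _src->cols + _src->rows - 1 == _dst->rows + _dst->cols - 1 && (CV_MAT_TYPE(_src->type) == CV_32FC2 || CV_MAT_TYPE(_src->type) == CV_64FC2) && (CV_MAT_TYPE(_dst->type) == CV_32FC2 || CV_MAT_TYPE(_dst->type) == CV_64FC2) in function 'cvUndistortPointsInternal'
```

View pics/s7.png

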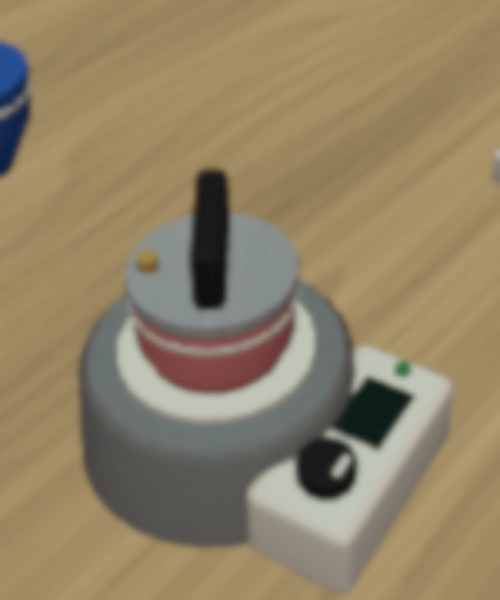

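View pics/t7.png

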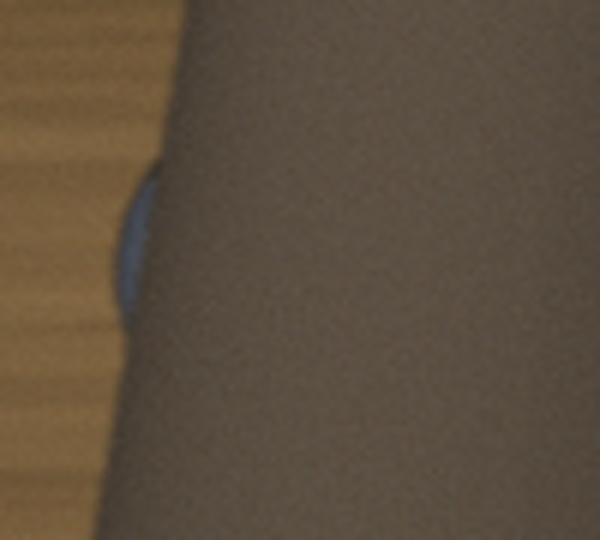

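The side view is clear now: the cup stands upright in the seat, with the bar top at crop (211,172). The arm now hides the top view, so I'll use the t6 picture saved earlier for that.

Run:
```python
from h import *
def sub(mask,pt,rad):
    yy,xx=np.mgrid[:384,:512]; return mask&((xx-pt[0])**2+(yy-pt[1])**2<rad**2)
s=grab_frame('side');t=grab_frame('top')
g=cv2.imread('pics/t6.png')[:,:,::-1].astype(int); gs=s['pixels'].astype(int)
bar=sub(g.max(2)<45,(130,235),17);P=cast(t,np.argwhere(bar)[:,::-1],.128)[:,:2];w=np.linalg.svd(P-P.mean(0))[2][0]
print("bar",bar.sum(),P.mean(0),np.degrees(np.arctan2(w[1],w[0]))%180)
a=np.linspace(0,2*np.pi,360);b=np.radians(131);R=np.array([[np.cos(b),-np.sin(b)],[np.sin(b),np.cos(b)]])
bx=np.array([[x,y] for x in(-.03,.03) for y in(-.007,.007)])@R.T+[.449,.2265]
for dz in(0,.0035):
    q=proj(s,np.c_[.449+.037*np.cos(a),.2265+.037*np.sin(a),0*a+.098+dz])
    k=proj(s,np.vstack([np.c_[bx,np.full(4,z+dz)] for z in(.098,.128)]))
    print(dz,"lid",q.min(0).round(1),q.max(0).round(1),"bar",k.min(0).round(1),k.max(0).round(1))
b=sub(gs.max(2)<60,(203,262),26);v,u=np.where(b);print("bar seen",u.min(),u.max(),v.min(),v.max())
print([(v,gs[v,203].tolist()) for v in range(238,246)])
print([(v,gs[v,203].tolist()) for v in range(280,300)])
print("lid row",[ (u,gs[272,u].tolist()) for u in list(range(174,182))+list(range(226,234))])
```

```text
bar 247 [0.44885656 0.22250369] 129.8716710843666
0 lid [176.9 253.2] [229.9 288.5] bar [196.3 239.5] [209.1 285. ]
0.0035 lid [176.7 251.3] [229.9 286.5] bar [196.1 237.6] [209. 283.]
bar seen 198 207 242 281
[(238, [155, 134, 94]), (239, [147, 126, 89]), (240, [117, 100, 70]), (241, [69, 58, 43]), (242, [33, 30, 28]), (243, [24, 22, 24]), (244, [27, 25, 27]), (245, [26, 24, 26])]
[(280, [16, 15, 16]), (281, [19, 20, 19]), (282, [70, 75, 74]), (283, [123, 130, 128]), (284, [135, 143, 142]), (285, [136, 144, 143]), (286, [137, 145, 144]), (287, [134, 140, 142]), (288, [123, 122, 121]), (289, [109, 106, 103]), (290, [101, 97, 94]), (291, [107, 88, 85]), (292, [128, 77, 75]), (293, [137, 86, 82]), (294, [149, 117, 110]), (295, [150, 136, 127]), (296, [143, 121, 112]), (297, [134, 86, 82]), (298, [131, 72, 70]), (299, [131, 71, 69])]
lid row [(174, [154, 133, 93]), (175, [155, 134, 94]), (176, [154, 135, 101]), (177, [147, 139, 118]), (178, [140, 143, 135]), (179, [138, 145, 142]), (180, [137, 144, 141]), (181, [135, 141, 137]), (226, [134, 142, 140]), (227, [133, 140, 138]), (228, [131, 135, 129]), (229, [137, 128, 110]), (230, [156, 137, 102]), (231, [166, 144, 103]), (232, [169, 147, 104]), (233, [169, 147, 105])]
```

The side view matches the home height: lid front edge at row ~288 against 288.5 predicted for home and 286.5 for pin-stopped, and bar top at row ~241 against 239.5 and 237.6. The lid is centred to within 1 px. Handing in.

```bash
python3 -c "
from bench import workorder; print(workorder.hand_in())"
```

```text
the job is handed in; nothing more can be done
None
```

I set the cup in the mixer's cone, released it and handed the job in at about 15 s of the 48 s. My checks say it is fully home; the hand-in gave no verdict.

- **Pins:** They were visible from above, at about 86° (mod 90). I turned the cup by +7° in the air so its cross would straddle them. It went straight home, so turning it under pressure was not needed.
- **Fit:** Vertical contact began only at the predicted home height, about 4 mm below where the pins would have stopped it. The load on the mixer stayed under about 8 N at my readings.
- **After release:** The side view puts the lid edge at row ~288 (288.5 predicted for home, 286.5 if held up on the pins). The lid is centred to within 1 px and upright.
- **Disagreements:**
  - The top view puts the bar centre about 4 mm toward −y. I put this down to the bar's visible side face, because the side view does not show it.
  - The bar's angle read 129.9° against the intended 131°, within the 6° of play.
- **Bystanders:** The bowl, tooth model, bur block and blue cup looked unmoved in the last clear top view. I compared them by eye only. That picture was taken before the arm's final move, which stayed high and hid the top view of the mixer.

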